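Screw the outlet spout into the water filter

TASK

The countertop water filter has been cleaned: screw its outlet spout back into the port on top, feeling for the start of the thread and not forcing it. Tighten it clockwise onto its rubber seal and stop with the spout pointing straight out over the middle of the drip tray, where the mug stands; do not run past that and back off, as that breaks the seal. Leave the mug and the other things where they are.

Things in the scene. Friction and masses are not known exactly. Their poses are not given: they have to be found in the camera images.
- spout_grip (a point): middle of the square steel body (28 mm across flats, from 27 to 70 mm above the stem's end) of the loose outlet spout (0.13 to 0.21 kg), which starts standing on its stem on the worktop. On the stem's axis, 52 mm above its end. x points the way the spout points, its tube leaving the +x side 58 mm up; the flats at +y and -y are free to be gripped
- spout: the same spout; origin at the centre of the stem's end, z up the stem. Brass stem 26 mm thick, its foot narrowed to 22 mm for 3 mm; two thread lugs at the +y and -y side, centred 9 mm up, 5 mm high, 10 mm long, reaching 19 mm from the axis; flange of 44 mm at 23 to 27 mm
- outlet (a point): the open end of the spout's 12 mm tube, which bends down: 95 mm out from the stem's axis along +x and 22 mm above the stem's end
- filter: countertop water filter, fixed: white base plate 246 x 150 mm with a slotted steel drip tray at the front, behind it a white canister (95 mm wide, 150 mm tall) clamped to an upright by two steel bands. Origin on the worktop below the port's axis; -x is its front, towards tray and mug; z up
- port_mouth (a point): centre of the mouth of the brass female port in the canister's flat top, 150 mm above the worktop; axes as the filter's. Bore 28.6 mm wide; its rim, level with the top, has two opposite gaps for the lugs (1 mm to spare each side). With the lugs resting on the rim the stem's end is 6 mm below the mouth, with the lugs through the gaps and the stem on the seal 17 mm
- thread (a point): on the port's axis, 8 mm below the mouth; axes as the filter's. The gaps' angle is not measured: the lugs drop in with the spout pointing somewhere from 32 to 104 degrees anticlockwise (from above) of straight to the front; half a turn away too, but then it would end pointing backward. Clockwise turning bites after some 15 degrees and then draws the spout down 0.45 mm every 10 degrees
- tray_centre (a point): point on the drip tray straight below where the outlet belongs, 95 mm in front (filter -x) of the port's axis, 17 mm above the worktop
- seal: black rubber seal, 25 mm wide, inside the port; origin at the centre of its top, 17.1 mm below the mouth. It yields about 1 mm for every 5 N, so that tightening squeezes it with some 4 to 20 N
- mug: white mug, 88 mm tall, 84 mm wide, standing loose on the drip tray, its rim 105 mm above the worktop; the cup's axis is 16 mm along +y from the origin, its handle at -y
- spice_jar_1: spice jar with a lid, the one of two nearer the robot, 45 mm wide, 106 mm tall, loose on the worktop; origin at the centre of its underside
- tin: low food tin, 75 mm wide, 58 mm tall, loose on the worktop; origin at the centre of its underside
Things that resemble listed ones, but are neither listed nor needed, are in the scene too. Leave any purple look-alike of the mug alone.

How it is judged:
At the end, for the whole second after the job is handed in: The spout is screwed down in the port, upright, at rest and squeezing the seal (over 1.5 N), its outlet within 16 mm (about 10 degrees) of the point over the tray's centre; the mug stands upright (horizontal distance between outlet and tray_centre below 0.016 m and contact force between spout and seal above 1.5 N and z of spout_grip in the frame of port_mouth below 0.037 m and horizontal distance between spout_grip and port_mouth below 0.005 m and angle between spout's own z axis and vertical below 0.07 rad and linear speed of spout below 0.01 m/s and angle between mug's own z axis and vertical below 0.1 rad); the robot touches nothing.
It fails at once if the spout is forced: it presses on the port, thread and seal with over 60 N in all (contact force between spout and filter above 60 N).
It fails at once if the spout is forced: before its lugs are through the gaps, it presses on the port with over 40 N (contact force between spout and filter above 40 N and z of spout_grip in the frame of port_mouth above 0.038 m).
It fails at once if the spout is run past: squeezing the seal, it points over 20 degrees clockwise of straight out to the front (y of outlet in the frame of filter above 0.0325 m and z of spout_grip in the frame of port_mouth below 0.037 m and contact force between spout and seal above 2.5 N).
It fails at once if the mug, spice jar or tin is shifted by over 25 mm (distance of any of mug, spice_jar_1, tin from where it was at the start of the episode above 0.025 m).
It also fails if it takes over 72 s, if anything falls off the work surface, if the arm or the gripper's body presses on something with over 40 N, if the wrist force passes 120 N, or if a joint passes its speed limit or range.

ROBOT

A 7-joint arm with a two-finger parallel gripper is mounted at the origin on a cart in front of the work surface, level with it; the furniture and walls round the work are solid. World frame = base frame: x ahead of the robot, y to its left, z up, the work surface at z = 0. Lengths are in m, angles in rad, forces in N, time in s.
With the tool pointing down it reaches from about 0.425 to 0.8 m from the base axis. Payload 8.3 kg.
Tool frame: the origin (TCP) lies at the very end of the fingers, on their centre line; the grasp point (between the pads) lies 19 mm behind it; z points along the fingers, y is the line along which they close (so a half turn about z gives the same grasp; the last joint's range is limited). The gripper opens to 85 mm and grips with 20 to 120 N. Pads are 22 mm wide; open, the fingers measure 114 mm over their backs; the gripper's body (76 mm by 85 mm) begins 54 mm behind the grasp point. The pads swing forward as they close: fully open they stand 13 mm farther back than shut.
Start: joints at [1.045, 0.383, 0.016, 1.37, -0.006, 1.388, -0.046], TCP at [0.279, -0.559, 0.231] pointing down, gripper open.
Joint ranges: [-2.95, 2.95], [-0.25, 2.06], [-1.52, 1.56], [0.18, 2.33], [-1.44, 4.58], [0.02, 2.06], [-3.01, 3.01]. Speed limits (rad/s): [2.39, 2.39, 3.01, 3.01, 3.14, 3.14, 3.14].

INTERFACE

Orientations are given as a unit quaternion [x, y, z, w].
In Python, from cell import get_obs, camera, sign_off gives the robot as it stands.
- The arm moves only by the tool play_rows, never from a script. Its argument "targets" is a list of rows, each a list of 3 entries, a list of its own where there are three numbers: the shift along the tool's x, y, z in cm, then the turn, a rotation vector about the tool's x, y, z in degrees, then the opening, from 0 (shut) to 1 (fully open). In form: [[[tx, ty, tz], [ax, ay, az], hand], ...]. A call has 1 to 10 rows; each row shifts and turns the commanded pose from where the row before left it, along the tool's axes as they then stand; what a row does not reach is not made up. A row lasts 1/10 s, in which the tool goes at most 50 mm and 8.59 degrees, less where a joint would pass 70% of its speed; a pose out of reach is approached as far as the arm can. A call is refused whole if a number of a shift passes 5 or a number of a turn 8.59, either way. A call with a gripper value outside its range is refused whole. The fingers move at their own pace and stop on an object; the grip force is fixed at half the most. Time passes only in rows, so rows that do not move let the fingers close. It gives the time, the measured TCP pose, the force, the opening and the grip force at its end, in the units of the state.
- get_obs(): the state, without advancing time (a new reading comes with each control period).
- camera(name): name is "side" or "top"; returns a dict with "pixels" (400x640x3 uint8, red, green, blue), "vertical_fov" (degrees; the focal length in pixels is half the picture's height over the tangent of half this angle, whatever the lens; pixels are square), "cx", "cy" (the principal point, pixels), "rvec" (rotation vector, rad) and "tvec" (3), from world to camera coordinates, as OpenCV has them. Camera axes: x right, y down, z forward; pixel columns grow to the right and rows downward; lengths in m; the calibration is good to about 2 mm. A picture is of the moment at which its call begins. There is no depth.
- sign_off(): hands the job in; it is judged then, once.
The state is a dict: "clock": time; "qpos": joint angles; "qvel": joint speeds; "tau": joint torques, N m; "ee_pos": TCP position; "ee_rot": TCP orientation; "ft_force": force on the tool from outside, world axes, zero at the start; "moment": the same for the moment, N m; "finger_gap": opening from 0.0 (shut) to 1.0 (fully open); "grasp_force": force on a finger pad.
Only numpy, scipy, OpenCV 4.12 (cv2) and the standard library are available. Lean on these libraries where they do the work, as an engineer would, in place of code of your own. Each camera call takes 0.05 s, during which the arm holds its last target. There are 200 camera calls.

## Working session

There is one attempt and no reset: what is moved stays moved. The work goes in short steps, Python scripts to look and compute and a tool call to move; the robot and the scene stay as the last step left them, time stands still between calls to the robot, and variables do not carry over. Pictures are saved under pics/ and viewed, at most 10 in all, crops included, and the job is handed in when it is done.

Besides the shell and the picture viewer there is one more tool, called as a command line: name --argument value ..., lists and objects as JSON in quotes. play_rows: Moves the arm, as the interface text tells. Its arguments: {"type":"object","properties":{"targets":{"type":"array","items":{"type":"array"}}},"required":["targets"]}

```bash
mkdir -p pics; ls
cat > h.py <<'E'
import numpy as np, cv2
from cell import get_obs, camera, sign_off
from scipy.spatial.transform import Rotation as R
def cam(n):
    c=camera(n); p=c["pixels"]; f=p.shape[0]/2/np.tan(np.radians(c["vertical_fov"])/2)
    c["K"]=np.array([[f,0,c["cx"]],[0,f,c["cy"]],[0,0,1.]]); c["Rm"]=cv2.Rodrigues(np.array(c["rvec"],float))[0]; c["t"]=np.array(c["tvec"],float).ravel()
    return c
def save(c,n): cv2.imwrite("pics/"+n,c["pixels"][:,:,::-1])
def ray(c,u,v):
    d=c["Rm"].T@np.linalg.solve(c["K"],[u,v,1.]); return -c["Rm"].T@c["t"], d
def onz(c,u,v,z):
    o,d=ray(c,u,v); return o+d*(z-o[2])/d[2]
def proj(c,P):
    q=c["K"]@(c["Rm"]@np.array(P)+c["t"]); return q[:2]/q[2]
def tri(c1,p1,c2,p2):
    o1,d1=ray(c1,*p1);o2,d2=ray(c2,*p2)
    s=np.linalg.lstsq(np.c_[d1,-d2],o2-o1,rcond=None)[0]; a=o1+s[0]*d1;b=o2+s[1]*d2
    return (a+b)/2,np.linalg.norm(a-b)
E
python3 - <<'E'
from h import *
np.set_printoptions(precision=4,suppress=True)
for n in("top","side"):
    c=cam(n); save(c,n+"0.png"); print(n,c["K"][0,0],c["cx"],c["cy"],-c["Rm"].T@c["t"],c["Rm"][2])
print(get_obs())
E
```

```text
pics
top 504.8336647494799 313.8393201476284 190.82690008429336 [ 0.2928 -0.0896  1.5191] [ 0.1879  0.0726 -0.9795]
side 431.03300326594206 317.63607689897583 192.9354913347231 [0.3396 0.8268 0.7165] [ 0.196  -0.7986 -0.569 ]
{'clock': 0.1, 'qpos': array([ 1.0451,  0.3842,  0.0164,  1.371 , -0.0063,  1.3882, -0.0465]), 'qvel': array([-0.0003, -0.0015, -0.0002, -0.004 ,  0.001 ,  0.0012, -0.0028]), 'tau': array([  0.0058, -62.9132,   0.8489, -37.2755,   0.0168,   0.0104,
        -0.0001]), 'ee_pos': array([ 0.2789, -0.5588,  0.2304]), 'ee_rot': array([ 0.9733,  0.2294, -0.0002, -0.0009]), 'ft_force': array([-0.3049,  0.1613, -0.0796]), 'moment': array([ 0.0341, -0.01  ,  0.0021]), 'grasp_force': 0.0, 'finger_gap': 1.0021346455204891}
```

View pics/top0.png

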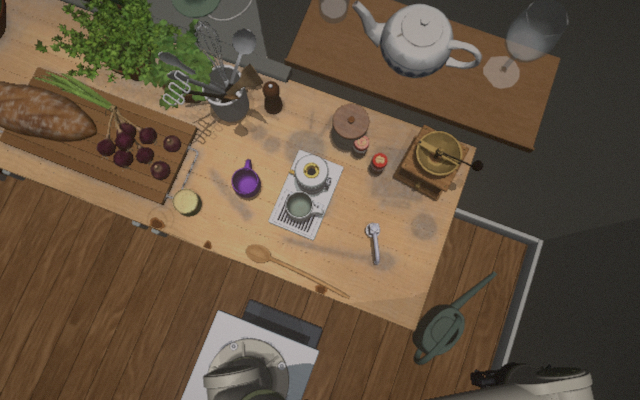

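View pics/side0.png

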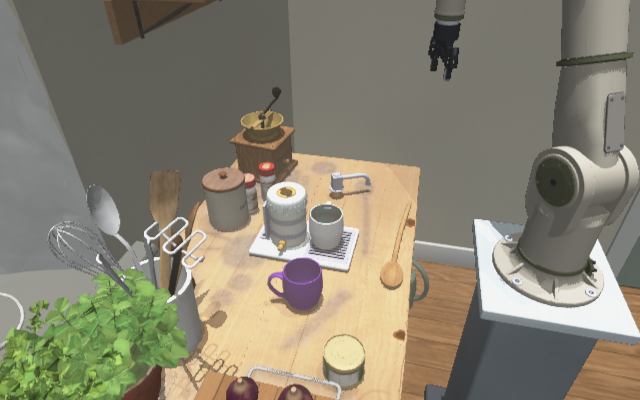

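The top view shows the loose spout at about (375,240): its body is near (374,230) and its tube runs down to (377,262). The filter port is at (312,171), the mug at (300,207), the purple decoy at (246,182), the red-lidded jars at (379,161) and (361,146), and the tin at (187,202). In the side view the spout is at (337,183), with the tube out to (370,182). The port is at (287,191).

These could be taken for the spout: the chrome piece (375,240), the wooden spoon (258,254) and the whisk and utensils (205,45). Only the chrome piece fits the description, so I'll check it in a close crop.

Run:
```python
from h import *
a=cv2.imread("pics/top0.png");b=cv2.imread("pics/side0.png")
def cr(i,x,y,w,h,s): return cv2.resize(i[y:y+h,x:x+w],None,fx=s,fy=s,interpolation=cv2.INTER_CUBIC)
W=np.zeros((600,800,3),np.uint8)
W[0:300,0:400]=cr(a,350,210,50,37.5.__int__()+0,8)[:300,:400] if 0 else cv2.resize(a[215:269,340:412],(400,300),interpolation=cv2.INTER_CUBIC)
W[0:300,400:]=cv2.resize(b[160:205,315:375],(400,300),interpolation=cv2.INTER_CUBIC)
W[300:,0:400]=cv2.resize(a[150:195,282:342],(400,300),interpolation=cv2.INTER_CUBIC)
W[300:,400:]=cv2.resize(b[170:275,245:385],(400,300),interpolation=cv2.INTER_CUBIC)
cv2.imwrite("pics/crop1.png",W)
```

```text
(no output)
```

View pics/crop1.png

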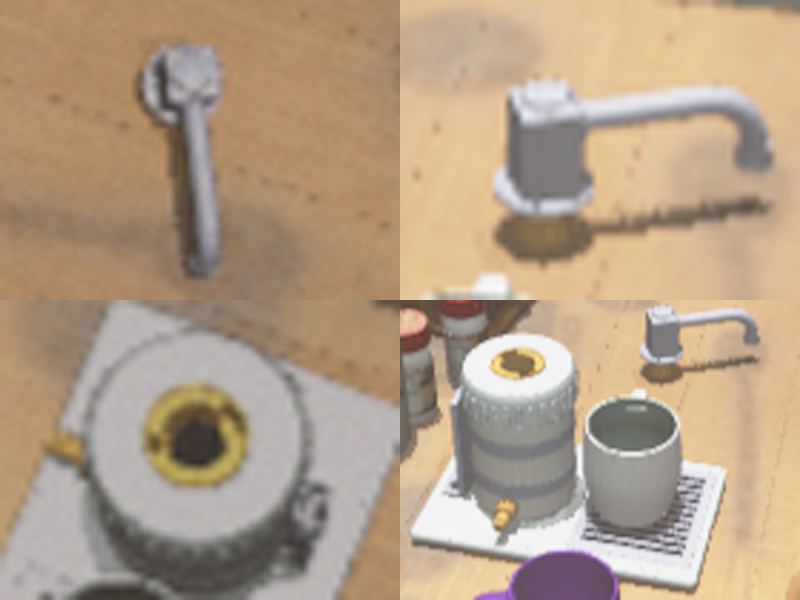

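The chrome piece is the spout: square body, white flange, brass stem, and a bent tube pointing roughly down the picture. The port's two gaps show in the top crop at (235,408) and (155,440), which is about px (317,166) and (305,171).

Run:
```python
from h import *
np.set_printoptions(precision=4,suppress=True)
T=cam("top");S=cam("side")
def brass(c,x0,y0,x1,y1):
    h=cv2.cvtColor(c["pixels"],cv2.COLOR_RGB2HSV); m=np.zeros(h.shape[:2],np.uint8)
    s=h[y0:y1,x0:x1]; m[y0:y1,x0:x1]=((s[...,0]>15)&(s[...,0]<35)&(s[...,1]>110)&(s[...,2]>90))*255
    k=max(cv2.findContours(m,cv2.RETR_EXTERNAL,cv2.CHAIN_APPROX_NONE)[0],key=cv2.contourArea)
    return cv2.fitEllipse(k)
et=brass(T,300,158,324,184);es=brass(S,270,182,304,202); print(et,es)
P=tri(T,et[0],S,es[0]); print("port",P, onz(T,*et[0],.15), onz(S,*es[0],.15))
# gaps (crop px/6.667), half-pixel offsets for resize
g=[onz(T,282+x/6.667-.5,150+(y-300)/6.667-.5,.15) for x,y in((235,408),(155,440))]
d=g[0]-g[1]; print("gaps",g,np.degrees(np.arctan2(d[1],d[0])))
# plate edges in top view: white mask
h=cv2.cvtColor(T["pixels"],cv2.COLOR_RGB2HSV); m=((h[...,1]<45)&(h[...,2]>110)).astype(np.uint8)*255
m2=np.zeros_like(m); m2[145:245,262:350]=m[145:245,262:350]
m2=cv2.morphologyEx(m2,cv2.MORPH_CLOSE,np.ones((5,5)))
k=max(cv2.findContours(m2,cv2.RETR_EXTERNAL,cv2.CHAIN_APPROX_NONE)[0],key=cv2.contourArea)
b=cv2.boxPoints(cv2.minAreaRect(k)); print("box",b); w=np.array([onz(T,*p,.013) for p in b]); print(w)
for i in range(4):
    e=w[(i+1)%4]-w[i]; print(np.linalg.norm(e),np.degrees(np.arctan2(e[1],e[0])))
# spout
ts=(340+190/5.556-.5,215+75/5.556-.5); ss=(315+145/6.667-.5,160+92/6.667-.5)
print("spout top",ts,ss,tri(T,ts,S,ss),onz(T,*ts,.07),onz(S,*ss,.07))
a=onz(T,340+191/5.556-.5,215+105/5.556-.5,.06);c=onz(T,340+204/5.556-.5,215+215/5.556-.5,.06);print("tube",a,c,np.degrees(np.arctan2(*(c-a)[1::-1])))
a=onz(S,315+(590-400)/6.667-.5,160+113/6.667-.5,.058);c=onz(S,315+300/6.667-.5,160+100/6.667-.5,.058);print("tubeS",a,c,np.degrees(np.arctan2(*(c-a)[1::-1])))
# mug rim
```

```text
((310.9545593261719, 170.18475341796875), (13.694463729858398, 14.203937530517578), 105.00112915039062) ((282.7253112792969, 192.5261688232422), (7.005993366241455, 9.471386909484863), 107.28048706054688)
port (array([0.6124, 0.0418, 0.145 ]), np.float64(0.00742921946971053)) [0.6075 0.0406 0.15  ] [0.6139 0.0481 0.15  ]
gaps [array([0.6253, 0.0302, 0.15  ]), array([0.6004, 0.0565, 0.15  ])] -46.47929471115039
box [[267.379  221.4638]
 [298.7128 147.6054]
 [344.2965 166.944 ]
 [312.9626 240.8023]]
[[ 0.4436  0.1186  0.013 ]
 [ 0.6925  0.1151  0.013 ]
 [ 0.6854 -0.0383  0.013 ]
 [ 0.4387 -0.0303  0.013 ]]
0.24887930887223952 -0.7995199729544604
0.15356904756755776 -92.62598476457609
0.24685370770886433 178.1501537901097
0.14899287599730973 88.11307324658839
spout top (373.6972642188625, 227.9989200863931) (336.2489125543723, 173.29931003449826) (array([ 0.5317, -0.1825,  0.0726]), np.float64(0.002513272425307899)) [ 0.5308 -0.1828  0.07  ] [ 0.5338 -0.1868  0.07  ]
tube [ 0.5178 -0.1893  0.06  ] [ 0.4664 -0.2148  0.06  ] -153.53013162330222
tubeS [ 0.5153 -0.1933  0.058 ] [ 0.4713 -0.2139  0.058 ] -154.92513427995863
```

The port is at about (0.608, 0.041) and the filter front points to about 178.5°. The gaps put spout entry near 45° anticlockwise of front. The spout is at (0.532, -0.184), pointing to -154°, so the tool's present yaw already suits the grasp.

play_rows --targets '[[[2,-1.1,0],[0,0,0],1],[[2,-1.1,0],[0,0,0],1],[[2,-1.1,0],[0,0,0],1],[[2,-1.1,0],[0,0,0],1],[[2,-1.1,0],[0,0,0],1],[[2,-1.1,0],[0,0,0],1],[[2,-1.1,0],[0,0,0],1],[[2,-1.1,0],[0,0,0],1],[[2,-1.1,0],[0,0,0],1],[[2,-1.1,0],[0,0,0],1]]'

```text
clock: 1.2
ee_pos: [0.4093, -0.3706, 0.2312]
ee_rot: [0.973, 0.229, -0.0, -0.0]
ft_force: [0.5, -0.6, 0.9]
finger_gap: 1.002
grasp_force: 0.0
```

play_rows --targets '[[[2,-1.1,0.7],[0,0,0],1],[[2,-1.1,0.7],[0,0,0],1],[[2,-1.1,0.7],[0,0,0],1],[[2,-1.1,0.7],[0,0,0],1],[[2,-1.1,0.7],[0,0,0],1],[[2,-1.1,0.7],[0,0,0],1],[[2,-1.1,0.7],[0,0,0],1],[[2,-1.1,0.7],[0,0,0],1],[[2,-1.1,0.7],[0,0,0],1],[[0,0,0.7],[0,0,0],1]]'

```text
clock: 2.2
ee_pos: [0.5275, -0.1985, 0.1609]
ee_rot: [0.973, 0.232, 0.001, -0.001]
ft_force: [-0.4, 0.0, 0.1]
finger_gap: 1.001
grasp_force: 0.0
```

```bash
cat >> h.py <<'E'
def go(x,y,z,yaw=None):
    o=get_obs(); r=R.from_quat(o["ee_rot"]); m=r.as_matrix()
    d=r.inv().apply(np.array([x,y,z])-o["ee_pos"])*100
    ya=np.degrees(np.arctan2(m[1,0],m[0,0]))
    print("t",o["clock"],"pos",o["ee_pos"].round(4),"yaw",ya.round(2),"zax",m[:,2].round(4),"F",o["ft_force"].round(2),"M",o["moment"].round(2),"gap",round(o["finger_gap"],3),"q",o["qpos"].round(2))
    print("shift cm",d.round(2), "" if yaw is None else ("target rotvec deg",np.degrees((r.inv()*R.from_euler("zx",[yaw,180],degrees=True) if 0 else r.inv()*(R.from_euler("z",yaw,degrees=True)*R.from_euler("x",180,degrees=True))).as_rotvec()).round(2)))
E
python3 - <<'E'
from h import *
go(.532,-.184,.035,25.8)
E
```

```text
t 2.2 pos [ 0.5275 -0.1985  0.1609] yaw 26.84 zax [ 7.e-04  2.e-03 -1.e+00] F [-0.36  0.    0.13] M [-0.01  0.01  0.  ] gap 1.001 q [ 0.5   0.31 -0.24  1.64  0.07  1.21 -0.86]
shift cm [ 1.03 -1.07 12.59] ('target rotvec deg', array([-0.09, -0.09,  1.04]))
```

play_rows --targets '[[[0.5,-0.5,1.5],[0,0,1],1],[[0.5,-0.6,1.5],[0,0,0],1],[[0,0,2],[0,0,0],1],[[0,0,2],[0,0,0],1],[[0,0,2],[0,0,0],1],[[0,0,2],[0,0,0],1],[[0,0,0.8],[0,0,0],1],[[0,0,0.6],[0,0,0],1],[[0,0,0],[0,0,0],1]]'

```text
clock: 3.1
ee_pos: [0.5297, -0.1885, 0.037]
ee_rot: [0.975, 0.221, -0.0, -0.0]
ft_force: [0.1, 0.6, -0.3]
finger_gap: 1.001
grasp_force: 0.0
```

Run:
```python
from h import *
go(.532,-.184,.035,25.8)
T=cam("top");S=cam("side")
a=T["pixels"][195:270,330:430,::-1];b=S["pixels"][140:215,300:400,::-1]
cv2.imwrite("pics/g1.png",np.vstack([cv2.resize(x,(400,300),interpolation=cv2.INTER_CUBIC) for x in(a,b)]))
```

```text
t 3.1 pos [ 0.5297 -0.1885  0.037 ] yaw 25.5 zax [-6.e-04  2.e-04 -1.e+00] F [ 0.11  0.57 -0.27] M [ 0.03 -0.   -0.02] gap 1.001 q [ 0.47  0.44 -0.23  1.76  0.12  0.95 -0.93]
shift cm [ 0.4 -0.3  0.2] ('target rotvec deg', array([-0.03,  0.03, -0.3 ]))
```

View pics/g1.png

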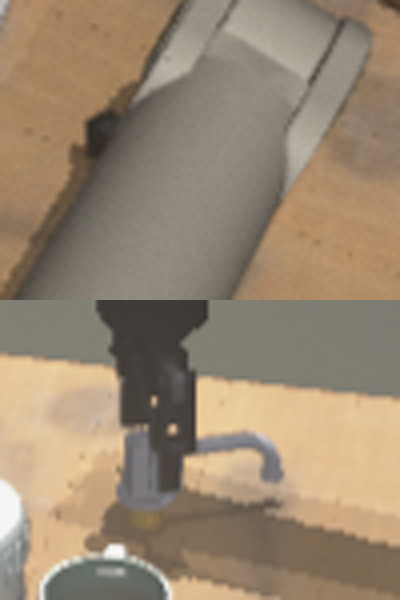

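The top view is blocked by the arm. In the side view the near finger stands at about (165,460) in the crop, in front of the body at (145,460). That agrees with the remaining correction of +4 mm in tool x.

play_rows --targets '[[[0.4,-0.3,0.1],[0,0,0],1],[[0,0,0],[0,0,0],0],[[0,0,0],[0,0,0],0],[[0,0,0],[0,0,0],0],[[0,0,0],[0,0,0],0],[[0,0,0],[0,0,0],0],[[0,0,0],[0,0,0],0],[[0,0,0],[0,0,0],0]]'

```text
clock: 4.0
ee_pos: [0.5323, -0.1839, 0.0364]
ee_rot: [0.975, 0.221, 0.0, 0.0]
ft_force: [0.3, 0.1, 2.3]
finger_gap: 0.32
grasp_force: 59.0
```

Run:
```python
from h import *
go(.532,-.184,.035,25.8); print(get_obs()["grasp_force"])
```

```text
t 4.0 pos [ 0.5323 -0.1839  0.0364] yaw 25.51 zax [ 1.e-04  0.e+00 -1.e+00] F [0.26 0.07 2.32] M [ 0.03  0.24 -0.03] gap 0.32 q [ 0.46  0.44 -0.23  1.76  0.12  0.95 -0.94]
shift cm [-0.03 -0.    0.14] ('target rotvec deg', array([ 0.  , -0.01, -0.29]))
58.98591756820679
```

The spout is gripped with the fingers 27 mm apart, and the stem's end is 36.4 mm below the TCP. Next I lift it.

play_rows --targets '[[[0,0,-0.5],[0,0,0],0],[[0,0,-1.5],[0,0,0],0],[[0,0,-2.5],[0,0,0],0],[[0,0,-2.5],[0,0,0],0],[[0,0,-2.5],[0,0,0],0],[[0,0,-2.5],[0,0,0],0],[[0,0,-2.5],[0,0,0],0],[[0,0,-2.5],[0,0,0],0],[[0,0,-2],[0,0,0],0],[[0,0,-1],[0,0,0],0]]'

```text
clock: 5.0
ee_pos: [0.533, -0.1839, 0.2395]
ee_rot: [0.975, 0.221, 0.002, 0.001]
ft_force: [-0.8, 0.2, -1.5]
finger_gap: 0.322
grasp_force: 59.1
```

Run:
```python
from h import *
np.set_printoptions(precision=4,suppress=True)
S=cam("side");T=cam("top")
a=S["pixels"][60:180,290:450,::-1]
b=S["pixels"][180:210,268:308,::-1]
cv2.imwrite("pics/l1.png",np.vstack([cv2.resize(a,(480,360),interpolation=cv2.INTER_CUBIC),cv2.resize(b,(480,240)if 0 else (480,240),interpolation=cv2.INTER_CUBIC)]))
p=(245+118/2.857-.5,170+63/2.857-.5); print(p,onz(S,*p,.15))
go(.608,.041,.22,43.5); o=get_obs()["ee_pos"]
print("stem end expected px",proj(S,o-[0,0,.0364]), "flange c",proj(S,o-[0,0,.0114]))
u=np.array([np.cos(np.radians(25.5)),np.sin(np.radians(25.5)),0])
print("1cm tool x px",proj(S,o-[0,0,.0114]+.01*u)-proj(S,o-[0,0,.0114]))
```

```text
(285.80206510325513, 191.55110255512776) [0.6081 0.0427 0.15  ]
t 5.1 pos [ 0.533  -0.1839  0.2384] yaw 25.52 zax [ 0.0032 -0.001  -1.    ] F [ 0.19  0.59 -1.66] M [-0.03 -0.   -0.01] gap 0.319 q [ 0.47  0.26 -0.24  1.53  0.06  1.36 -0.9 ]
shift cm [ 16.46 -17.07   1.84] ('target rotvec deg', array([  0.15,  -0.12, -17.98]))
stem end expected px [337.1673 131.4894] flange c [337.3389 122.8258]
1cm tool x px [-3.728   0.3756]
```

View pics/l1.png

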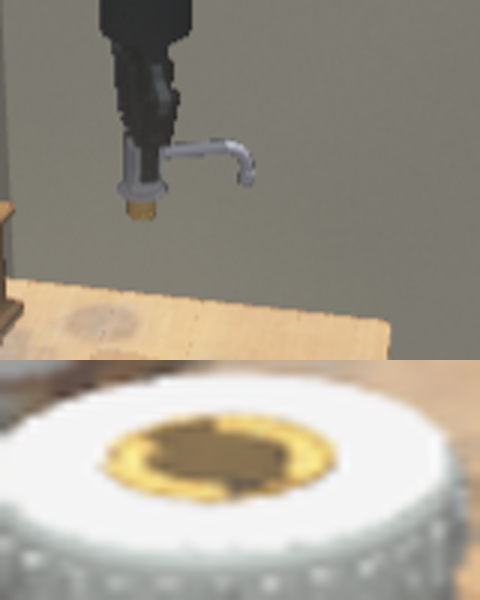

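In the side view the spout hangs straight. The flange is at about px (336.5,122) and the stem foot at (336.5,132). The port ring is at (286,191.7), with gaps at the upper left, about (284,187.6), and the lower right, about (287.3,195.8). Next I refine the port by fitting ellipses to the ring as the non-white part of the canister's top.

Run:
```python
from h import *
np.set_printoptions(precision=4,suppress=True)
T=cam("top");S=cam("side")
def ring(c,x0,y0,x1,y1):
    px=cv2.resize(c["pixels"][y0:y1,x0:x1],None,fx=8,fy=8,interpolation=cv2.INTER_CUBIC)
    h=cv2.cvtColor(px,cv2.COLOR_RGB2HSV); m=(h[...,1]>90).astype(np.uint8)*255
    k=max(cv2.findContours(m,cv2.RETR_EXTERNAL,cv2.CHAIN_APPROX_NONE)[0],key=cv2.contourArea)
    e=cv2.fitEllipse(cv2.convexHull(k)); b=cv2.boundingRect(k)
    return ((e[0][0]+.5)/8-.5+x0,(e[0][1]+.5)/8-.5+y0),np.array(e[1])/8,np.array(b)/8+[x0,y0,0,0]
tp=cv2.imread("pics/top0.png")[:,:,::-1].copy(); T["pixels"]=tp
rt=ring(T,299,158,325,184);rs=ring(S,273,182,300,202)
print(rt,rs,tri(T,rt[0],S,rs[0]),onz(T,*rt[0],.15),onz(S,*rs[0],.15))
g=[onz(S,*p,.15) for p in((283.75,187.6),(287.3,195.75))];d=g[0]-g[1];print(g,np.degrees(np.arctan2(d[1],d[0])))
# canister top in top view: unneeded. stem & flange in side view
x0,y0=325,105;px=cv2.resize(S["pixels"][y0:y0+35,x0:x0+25],None,fx=8,fy=8,interpolation=cv2.INTER_CUBIC)
h=cv2.cvtColor(px,cv2.COLOR_RGB2HSV); m=((h[...,1]>110)&(h[...,2]>60)).astype(np.uint8)*255
k=max(cv2.findContours(m,cv2.RETR_EXTERNAL,cv2.CHAIN_APPROX_NONE)[0],key=cv2.contourArea)
x,y,w,hh=cv2.boundingRect(k); print("stem",x/8-.5+x0,(x+w)/8-.5+x0,y/8-.5+y0,(y+hh)/8-.5+y0)
o=get_obs()["ee_pos"]
print("exp stem mid",proj(S,o-[0,0,.03]),proj(S,o-[0,0,.0364]))
go(.608,.041,.22,43.5)
```

```text
((310.9849214553833, 170.08779525756836), array([15.0712, 15.3689]), array([303.875, 163.   ,  15.25 ,  14.875])) ((285.88169288635254, 191.86096382141113), array([10.2762, 18.6614]), array([277.125, 187.125,  18.625,  10.5  ])) (array([0.6084, 0.0409, 0.1478]), np.float64(0.00034934306307248973)) [0.6077 0.0407 0.15  ] [0.6076 0.0439 0.15  ]
[array([0.6177, 0.028 , 0.15  ]), array([0.5998, 0.0582, 0.15  ])] -59.44302574563052
stem 333.375 341.125 128.375 133.125
exp stem mid [337.5805 130.2913] [337.5359 132.483 ]
t 5.2 pos [ 0.5319 -0.1838  0.2357] yaw 25.52 zax [-0.0008  0.0003 -1.    ] F [-0.09 -0.05 -1.8 ] M [-0.    0.    0.05] gap 0.317 q [ 0.47  0.26 -0.24  1.53  0.06  1.36 -0.9 ]
shift cm [ 16.55 -17.     1.57] ('target rotvec deg', array([ -0.04,   0.03, -17.98]))
```

play_rows --targets '[[[0,0,0],[0,0,-6],0],[[0,0,0],[0,0,-6],0],[[0,0,0],[0,0,-6],0],[[0,0,0],[0,0,-6],0],[[0,0,0],[0,0,-5.5],0],[[2,-0.7,0],[0,0,0],0],[[3,-0.9,0],[0,0,0],0],[[3,-0.9,0],[0,0,0],0],[[3,-0.9,0],[0,0,0],0],[[3,-0.9,0],[0,0,0],0]]'

```text
clock: 6.2
ee_pos: [0.5768, -0.0433, 0.2346]
ee_rot: [0.887, 0.462, -0.001, -0.001]
ft_force: [0.1, -0.0, -1.3]
finger_gap: 0.319
grasp_force: 59.1
```

play_rows --targets '[[[3,-0.9,0],[0,0,0],0],[[3,-0.8,0],[0,0,0],0],[[1.7,-0.5,0],[0,0,0],0],[[1,-0.2,0],[0,0,0],0],[[0,0,0],[0,0,0],0]]'

```text
clock: 6.7
ee_pos: [0.6072, 0.042, 0.235]
ee_rot: [0.886, 0.463, -0.001, -0.001]
ft_force: [-0.4, -0.1, -1.5]
finger_gap: 0.318
grasp_force: 59.1
```

Run:
```python
from h import *
np.set_printoptions(precision=4,suppress=True)
S=cam("side");T=cam("top")
go(.6075,.040,.18,55);o=get_obs()["ee_pos"]
print("exp stem end",proj(S,o-[0,0,.0364]))
a=S["pixels"][130:230,230:350,::-1];b=T["pixels"][140:240,255:375,::-1]
cv2.imwrite("pics/p1.png",np.hstack([cv2.resize(x,(400,333),interpolation=cv2.INTER_CUBIC) for x in(a,b)]))
```

```text
t 6.8 pos [0.6072 0.0392 0.2356] yaw 54.95 zax [-0.0012 -0.0007 -1.    ] F [ 0.34 -0.79 -1.31] M [-0.03  0.08 -0.02] gap 0.321 q [ 0.19  0.38 -0.42  1.39  0.15  1.4  -0.84]
shift cm [ 0.08 -0.02  5.56] ('target rotvec deg', array([-0.03,  0.07, -0.05]))
exp stem end [285.5401 172.8493]
```

View pics/p1.png

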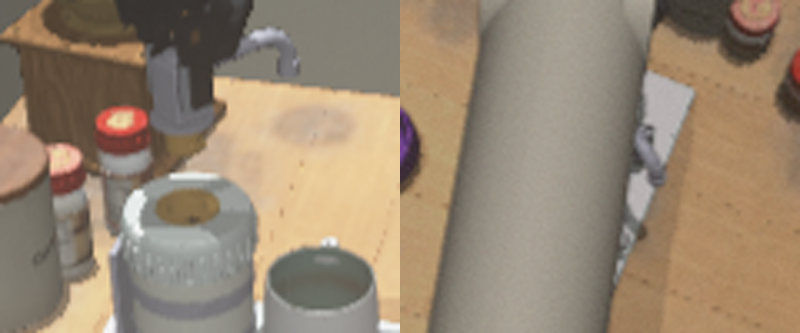

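The side view shows the stem foot at about px (284.7,176) above the port at (285.6,191.6), within 1 px of aligned in u. The top view is blocked by the arm. I lower it gently.

play_rows --targets '[[[0.05,0,1],[0,0,0],0],[[0,0,1.5],[0,0,0],0],[[0,0,1.2],[0,0,0],0],[[0,0,0.7],[0,0,0],0],[[0,0,0.2],[0,0,0],0],[[0,0,0.2],[0,0,0],0],[[0,0,0],[0,0,0],0],[[0,0,0],[0,0,0],0]]'

```text
clock: 7.6
ee_pos: [0.6081, 0.0411, 0.1889]
ee_rot: [0.887, 0.462, 0.0, 0.0]
ft_force: [0.1, 0.0, -2.2]
finger_gap: 0.321
grasp_force: 59.1
```

play_rows --targets '[[[0,0,0.1],[0,0,0],0],[[0,0,0.1],[0,0,0],0],[[0,0,0.1],[0,0,0],0],[[0,0,0],[0,0,0],0]]'

```text
clock: 8.0
ee_pos: [0.6077, 0.041, 0.1851]
ee_rot: [0.887, 0.462, -0.0, -0.0]
ft_force: [0.4, 0.6, -0.5]
finger_gap: 0.32
grasp_force: 59.1
```

play_rows --targets '[[[0,0,0.1],[0,0,0],0],[[0,0,0],[0,0,0],0],[[0,0,0.1],[0,0,0],0],[[0,0,0],[0,0,0],0]]'

```text
clock: 8.4
ee_pos: [0.6077, 0.041, 0.1832]
ee_rot: [0.887, 0.462, -0.0, -0.0]
ft_force: [0.3, 1.1, -1.3]
finger_gap: 0.318
grasp_force: 59.1
```

Run:
```python
from h import *
go(.608,.041,.18,55)
```

```text
t 8.4 pos [0.6077 0.041  0.1832] yaw 55.02 zax [-2.e-04  1.e-04 -1.e+00] F [ 0.32  1.08 -1.34] M [ 0.01 -0.05 -0.02] gap 0.318 q [ 0.19  0.41 -0.41  1.47  0.17  1.3  -0.85]
shift cm [0.02 0.02 0.32] ('target rotvec deg', array([-0.01,  0.  ,  0.02]))
```

play_rows --targets '[[[0,0,0.1],[0,0,0],0],[[0,0,0],[0,0,0],0],[[0,0,0.1],[0,0,0],0],[[0,0,0],[0,0,0],0]]'

```text
clock: 8.8
ee_pos: [0.6077, 0.041, 0.1812]
ee_rot: [0.887, 0.462, -0.0, -0.0]
ft_force: [0.3, -0.2, -1.7]
finger_gap: 0.323
grasp_force: 59.1
```

Run:
```python
from h import *
go(.608,.041,.18,55)
```

```text
t 8.8 pos [0.6077 0.041  0.1812] yaw 55.02 zax [-2.e-04  0.e+00 -1.e+00] F [ 0.34 -0.24 -1.69] M [-0.03 -0.05  0.04] gap 0.323 q [ 0.19  0.41 -0.41  1.48  0.17  1.29 -0.85]
shift cm [0.02 0.02 0.12] ('target rotvec deg', array([-0.01,  0.  ,  0.02]))
```

play_rows --targets '[[[0,0,0.1],[0,0,0],0],[[0,0,0],[0,0,0],0],[[0,0,0.05],[0,0,0],0],[[0,0,0],[0,0,0],0]]'

```text
clock: 9.2
ee_pos: [0.6078, 0.041, 0.1798]
ee_rot: [0.887, 0.462, 0.0, -0.0]
ft_force: [-0.2, 0.3, -2.1]
finger_gap: 0.321
grasp_force: 59.1
```

Run:
```python
from h import *
go(.608,.041,.18,55)
```

```text
t 9.2 pos [0.6078 0.041  0.1798] yaw 55.02 zax [-0.e+00  1.e-04 -1.e+00] F [-0.15  0.3  -2.07] M [ 0.03 -0.03 -0.04] gap 0.321 q [ 0.19  0.41 -0.41  1.48  0.17  1.29 -0.85]
shift cm [ 0.01  0.02 -0.02] ('target rotvec deg', array([-0.  , -0.  ,  0.02]))
```

play_rows --targets '[[[0,0,0.05],[0,0,0],0],[[0,0,0],[0,0,0],0],[[0,0,0.05],[0,0,0],0],[[0,0,0],[0,0,0],0]]'

```text
clock: 9.6
ee_pos: [0.6078, 0.041, 0.179]
ee_rot: [0.887, 0.462, 0.0, 0.0]
ft_force: [-0.8, -1.1, -0.6]
finger_gap: 0.316
grasp_force: 59.3
```

play_rows --targets '[[[0,0,0.05],[0,0,0],0],[[0,0,0],[0,0,0],0],[[0,0,0.05],[0,0,0],0],[[0,0,0],[0,0,0],0]]'

```text
clock: 10.0
ee_pos: [0.608, 0.041, 0.1784]
ee_rot: [0.887, 0.462, 0.0, 0.0]
ft_force: [-1.5, -0.4, 5.4]
finger_gap: 0.32
grasp_force: 60.0
```

Contact is felt with the lugs resting on the rim, at about 7 N. I turn clockwise in small steps, feeling for the gaps.

play_rows --targets '[[[0,0,0],[0,0,1.5],0],[[0,0,0],[0,0,1.5],0],[[0,0,0],[0,0,0],0]]'

```text
clock: 10.3
ee_pos: [0.608, 0.0408, 0.1779]
ee_rot: [0.899, 0.438, 0.0, 0.0]
ft_force: [0.3, -1.0, 2.5]
finger_gap: 0.322
grasp_force: 59.8
```

play_rows --targets '[[[0,0,0],[0,0,1.5],0],[[0,0,0],[0,0,1.5],0],[[0,0,0],[0,0,0],0]]'

```text
clock: 10.6
ee_pos: [0.6075, 0.0413, 0.1771]
ee_rot: [0.91, 0.414, -0.0, -0.0]
ft_force: [0.3, 0.0, -2.1]
finger_gap: 0.319
grasp_force: 59.2
```

play_rows --targets '[[[0,0,0.1],[0,0,0],0],[[0,0,0],[0,0,0],0],[[0,0,0.05],[0,0,0],0],[[0,0,0],[0,0,0],0]]'

```text
clock: 11.0
ee_pos: [0.6077, 0.0411, 0.1762]
ee_rot: [0.91, 0.415, -0.0, -0.0]
ft_force: [0.3, 0.5, -1.3]
finger_gap: 0.317
grasp_force: 59.2
```

Run:
```python
from h import *
go(.608,.041,.168,48)
```

```text
t 11.0 pos [0.6077 0.0411 0.1762] yaw 49.03 zax [-3.e-04  2.e-04 -1.e+00] F [ 0.28  0.46 -1.29] M [ 0.21 -0.08 -0.03] gap 0.317 q [ 0.18  0.41 -0.4   1.48  0.16  1.28 -0.95]
shift cm [0.02 0.03 0.82] ('target rotvec deg', array([-0.02,  0.  ,  1.03]))
```

play_rows --targets '[[[0,0,0.1],[0,0,0],0],[[0,0,0],[0,0,0],0],[[0,0,0.1],[0,0,0],0],[[0,0,0],[0,0,0],0]]'

```text
clock: 11.4
ee_pos: [0.6078, 0.0409, 0.1742]
ee_rot: [0.91, 0.415, 0.0, -0.0]
ft_force: [1.0, 0.9, -1.8]
finger_gap: 0.321
grasp_force: 59.2
```

play_rows --targets '[[[0,0,0.1],[0,0,0],0],[[0,0,0],[0,0,0],0],[[0,0,0.1],[0,0,0],0],[[0,0,0],[0,0,0],0]]'

```text
clock: 11.8
ee_pos: [0.6078, 0.041, 0.1722]
ee_rot: [0.91, 0.415, -0.0, -0.0]
ft_force: [0.3, 0.5, -2.5]
finger_gap: 0.319
grasp_force: 59.1
```

The spout is dropping freely through the gaps. I continue down to the seal.

play_rows --targets '[[[0,0,0.1],[0,0,0],0],[[0,0,0],[0,0,0],0],[[0,0,0.1],[0,0,0],0],[[0,0,0],[0,0,0],0]]'

```text
clock: 12.2
ee_pos: [0.6078, 0.041, 0.1702]
ee_rot: [0.91, 0.415, 0.0, -0.0]
ft_force: [0.5, 1.3, -2.1]
finger_gap: 0.323
grasp_force: 59.1
```

play_rows --targets '[[[0,0,0.05],[0,0,0],0],[[0,0,0],[0,0,0],0],[[0,0,0.05],[0,0,0],0],[[0,0,0],[0,0,0],0]]'

```text
clock: 12.6
ee_pos: [0.6078, 0.041, 0.1693]
ee_rot: [0.91, 0.415, 0.0, -0.0]
ft_force: [-0.1, 0.5, -1.0]
finger_gap: 0.323
grasp_force: 59.2
```

play_rows --targets '[[[0,0,0.05],[0,0,0],0],[[0,0,0],[0,0,0],0],[[0,0,0.05],[0,0,0],0],[[0,0,0],[0,0,0],0]]'

```text
clock: 13.0
ee_pos: [0.6078, 0.041, 0.1686]
ee_rot: [0.91, 0.415, 0.0, 0.0]
ft_force: [-0.8, 0.4, 2.6]
finger_gap: 0.316
grasp_force: 59.5
```

Run:
```python
from h import *
go(.608,.041,.168,48)
```

```text
t 13.0 pos [0.6078 0.041  0.1686] yaw 49.02 zax [ 3.e-04  1.e-04 -1.e+00] F [-0.82  0.42  2.58] M [ 0.18  0.15 -0.02] gap 0.316 q [ 0.17  0.41 -0.39  1.49  0.16  1.26 -0.95]
shift cm [0.01 0.01 0.06] ('target rotvec deg', array([ 0.01, -0.01,  1.02]))
```

The stem is touching the seal at about 4 N. I turn clockwise to find the thread's bite.

play_rows --targets '[[[0,0,0],[0,0,2],0],[[0,0,0],[0,0,3],0],[[0,0,0],[0,0,3],0],[[0,0,0],[0,0,2],0],[[0,0,0],[0,0,0],0]]'

```text
clock: 13.5
ee_pos: [0.6081, 0.0407, 0.1686]
ee_rot: [0.943, 0.334, 0.0, 0.0]
ft_force: [1.1, -0.5, 2.9]
finger_gap: 0.318
grasp_force: 59.6
```

Run:
```python
from h import *
go(.608,.041,.168,-1.6)
```

```text
t 13.5 pos [0.6081 0.0407 0.1686] yaw 38.97 zax [ 8.e-04 -3.e-04 -1.e+00] F [ 1.07 -0.46  2.88] M [-0.05 -0.16  0.01] gap 0.318 q [ 0.15  0.41 -0.36  1.49  0.15  1.26 -1.12]
shift cm [ 0.01 -0.03  0.06] ('target rotvec deg', array([ 3.000e-02, -4.000e-02,  4.057e+01]))
```

play_rows --targets '[[[0,0,0],[0,0,2],0],[[0,0,0.01],[0,0,2],0],[[0,0,0.01],[0,0,2],0],[[0,0,0.01],[0,0,2],0],[[0,0,0.01],[0,0,2],0],[[0,0,0],[0,0,0],0]]'

```text
clock: 14.1
ee_pos: [0.6081, 0.0407, 0.1684]
ee_rot: [0.968, 0.251, 0.0, 0.0]
ft_force: [-0.2, -1.1, 3.8]
finger_gap: 0.322
grasp_force: 59.8
```

Run:
```python
from h import *
go(.608,.041,.168,-1.6)
```

```text
t 14.1 pos [0.6081 0.0407 0.1684] yaw 29.03 zax [ 9.e-04 -3.e-04 -1.e+00] F [-0.24 -1.07  3.84] M [-0.1  -0.13  0.03] gap 0.322 q [ 0.13  0.41 -0.34  1.5   0.14  1.26 -1.28]
shift cm [ 0.01 -0.03  0.04] ('target rotvec deg', array([ 3.000e-02, -5.000e-02,  3.063e+01]))
```

play_rows --targets '[[[0,0,0.01],[0,0,2],0],[[0,0,0.01],[0,0,2],0],[[0,0,0.01],[0,0,2],0],[[0,0,0.01],[0,0,2],0],[[0,0,0.01],[0,0,2],0],[[0,0,0],[0,0,0],0]]'

```text
clock: 14.7
ee_pos: [0.6082, 0.0408, 0.168]
ee_rot: [0.986, 0.166, 0.001, 0.0]
ft_force: [0.1, 0.0, 5.1]
finger_gap: 0.32
grasp_force: 60.0
```

Run:
```python
from h import *
go(.608,.041,.168,-1.6)
```

```text
t 14.7 pos [0.6082 0.0408 0.168 ] yaw 19.07 zax [ 1.2e-03 -2.0e-04 -1.0e+00] F [0.13 0.01 5.08] M [-0.17 -0.1   0.01] gap 0.32 q [ 0.11  0.4  -0.31  1.5   0.13  1.26 -1.45]
shift cm [-0.01 -0.02  0.  ] ('target rotvec deg', array([ 2.000e-02, -6.000e-02,  2.067e+01]))
```

play_rows --targets '[[[0,0,0],[0,0,2],0],[[0,0,0],[0,0,2],0],[[0,0,0],[0,0,2],0],[[0,0,0],[0,0,2],0],[[0,0,0],[0,0,2],0],[[0,0,0],[0,0,0],0]]'

```text
clock: 15.3
ee_pos: [0.6081, 0.0408, 0.168]
ee_rot: [0.997, 0.079, 0.001, 0.0]
ft_force: [0.9, -1.1, 4.2]
finger_gap: 0.318
grasp_force: 60.0
```

Run:
```python
from h import *
go(.608,.041,.168,-1.6)
```

```text
t 15.3 pos [0.6081 0.0408 0.168 ] yaw 9.08 zax [ 1.e-03 -1.e-04 -1.e+00] F [ 0.92 -1.05  4.15] M [-0.16 -0.04  0.01] gap 0.318 q [ 0.09  0.4  -0.28  1.5   0.11  1.26 -1.61]
shift cm [-0.01 -0.02 -0.  ] ('target rotvec deg', array([ 1.000e-02, -6.000e-02,  1.068e+01]))
```

Run:
```python
from h import *
np.set_printoptions(precision=4,suppress=True)
S=cam("side");T=cam("top")
a=S["pixels"][130:230,230:350,::-1];b=T["pixels"][140:240,255:375,::-1]
cv2.imwrite("pics/s1.png",np.hstack([cv2.resize(x,(400,333),interpolation=cv2.INTER_CUBIC) for x in(a,b)]))
for yw in(180,190,200,210): print(yw,[proj(S,[.608+r*np.cos(np.radians(yw)),.041+r*np.sin(np.radians(yw)),.15-.018+h]).round(1) for r,h in((.014,.058),(.06,.058),(.095,.022))])
```

```text
180 [array([291.1, 177.4]), array([310.8, 179.8]), array([325.9, 194.9])]
190 [array([291.3, 176.8]), array([311.5, 177.3]), array([326.9, 190.9])]
200 [array([291.3, 176.2]), array([311.5, 174.9]), array([326.6, 186.9])]
210 [array([291.2, 175.7]), array([310.6, 172.5]), array([325.1, 183.1])]
```

View pics/s1.png

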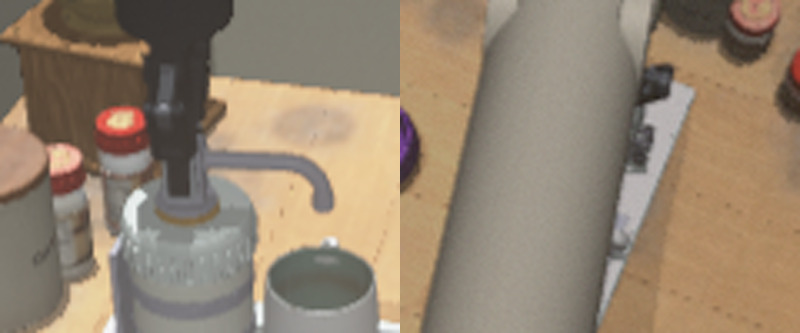

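The side view shows the tube over the mug, with the outlet at about px (326,192.5), which fits the 189° tool heading. The flange is just above the canister's top. I turn the last 10.5°.

play_rows --targets '[[[0,0,0],[0,0,2],0],[[0,0,0],[0,0,2],0],[[0,0,0],[0,0,2],0],[[0,0,0],[0,0,2],0],[[0,0,0],[0,0,1.5],0],[[0,0,0],[0,0,0],0]]'

```text
clock: 16.0
ee_pos: [0.6079, 0.0409, 0.1677]
ee_rot: [1.0, -0.004, 0.0, 0.0]
ft_force: [-0.5, 0.1, 5.5]
finger_gap: 0.32
grasp_force: 60.0
```

Run:
```python
from h import *
np.set_printoptions(precision=4,suppress=True)
go(.608,.041,.168,-1.6)
S=cam("side")
# filter yaw from the plate's right-front area in side view: white mask contour -> polygon corners
p=S["pixels"];h=cv2.cvtColor(p,cv2.COLOR_RGB2HSV);m=((h[...,1]<40)&(h[...,2]>150)).astype(np.uint8)*255
m2=np.zeros_like(m);m2[215:275,245:370]=m[215:275,245:370]
k=np.vstack([c for c in cv2.findContours(m2,cv2.RETR_EXTERNAL,cv2.CHAIN_APPROX_NONE)[0] if cv2.contourArea(c)>20])
hl=cv2.approxPolyDP(cv2.convexHull(k),2,True)[:,0]; print([(tuple(q),onz(S,*q,.013)[:2].round(4)) for q in hl.tolist()])
```

```text
t 16.0 pos [0.6079 0.0409 0.1677] yaw -0.44 zax [ 0.0003 -0.0001 -1.    ] F [-0.5   0.12  5.51] M [-0.25  0.13  0.02] gap 0.32 q [ 0.07  0.4  -0.25  1.5   0.1   1.25 -1.77]
shift cm [ 0.01 -0.01 -0.03] ('target rotvec deg', array([ 0.01, -0.02,  1.16]))
[((358, 229), array([ 0.4435, -0.0259])), ((346, 270), array([0.447 , 0.1251])), ((249, 253), array([0.6832, 0.1214])), ((250, 246), array([0.6898, 0.0973])), ((264, 224), array([0.6849, 0.0086])), ((310, 215), array([ 0.5776, -0.0553])), ((339, 220), array([ 0.498 , -0.0514]))]
```

The heading is now 1° short of front. I ease the downward push to see whether the thread holds the seal.

play_rows --targets '[[[0,0,-0.03],[0,0,0.8],0],[[0,0,-0.03],[0,0,0],0],[[0,0,0],[0,0,0],0],[[0,0,0],[0,0,0],0]]'

```text
clock: 16.45
ee_pos: [0.6077, 0.0408, 0.1678]
ee_rot: [1.0, -0.011, -0.0, 0.0]
ft_force: [0.3, 0.2, 0.8]
finger_gap: 0.318
grasp_force: 59.5
```

Run:
```python
from h import *
go(.608,.041,.168,-1.3)
```

```text
t 16.45 pos [0.6077 0.0408 0.1678] yaw -1.26 zax [-3.e-04 -1.e-04 -1.e+00] F [0.35 0.21 0.78] M [-0.31 -0.27  0.08] gap 0.318 q [ 0.07  0.4  -0.25  1.5   0.1   1.26 -1.79]
shift cm [ 0.03 -0.02 -0.02] ('target rotvec deg', array([0.01, 0.02, 0.04]))
```

The thread holds: the command rose 0.6 mm, the spout rose only 0.1 mm, and the push dropped by 5 N. I unload to neutral and release.

play_rows --targets '[[[0,0,-0.02],[0,0,0],0],[[0,0,0],[0,0,0],0],[[0,0,0],[0,0,0],0.5],[[0,0,0],[0,0,0],0.7],[[0,0,0],[0,0,0],1],[[0,0,0],[0,0,0],1],[[0,0,0],[0,0,0],1],[[0,0,0],[0,0,0],1]]'

```text
clock: 17.25
ee_pos: [0.6078, 0.041, 0.1682]
ee_rot: [1.0, -0.011, 0.0, -0.0]
ft_force: [0.2, -0.4, -0.1]
finger_gap: 1.003
grasp_force: 0.0
```

play_rows --targets '[[[0,0,-1],[0,0,0],1],[[0,0,-2],[0,0,0],1],[[0,0,-2],[0,0,0],1],[[0,0,-2],[0,0,0],1],[[0,0,-2],[0,0,0],1],[[0,0,-2],[0,0,0],1],[[0,0,0],[0,0,0],1]]'

```text
clock: 17.95
ee_pos: [0.6091, 0.0413, 0.2825]
ee_rot: [1.0, -0.011, 0.003, -0.0]
ft_force: [-0.1, -0.5, 0.6]
finger_gap: 1.002
grasp_force: 0.0
```

Run:
```python
from h import *
np.set_printoptions(precision=4,suppress=True)
go(.608,.041,.168,-1.3)
S=cam("side")
a=S["pixels"][150:230,250:346,::-1]
cv2.imwrite("pics/s2.png",cv2.resize(a,(720,600),interpolation=cv2.INTER_CUBIC))
C=lambda p:((np.array(p)+.5-[250,150])*7.5).round(0)
for yw in(170,179,188): print(yw,[C(proj(S,[.608+r*np.cos(np.radians(yw)),.041+r*np.sin(np.radians(yw)),.132+h])) for r,h in((0,.07),(.014,.058),(.06,.058),(.095,.022))])
```

```text
t 17.95 pos [0.6091 0.0413 0.2825] yaw -1.28 zax [ 0.0063  0.0007 -1.    ] F [-0.13 -0.48  0.63] M [-0.01 -0.02  0.01] gap 1.002 q [ 0.06  0.34 -0.25  1.32  0.08  1.48 -1.77]
shift cm [-0.18  0.04 11.45] ('target rotvec deg', array([-0.05, -0.36,  0.02]))
170 [array([266., 170.]), array([309., 213.]), array([448., 246.]), array([557., 371.])]
179 [array([266., 170.]), array([312., 210.]), array([459., 229.]), array([572., 344.])]
188 [array([266., 170.]), array([313., 206.]), array([465., 212.]), array([580., 316.])]
```

View pics/s2.png

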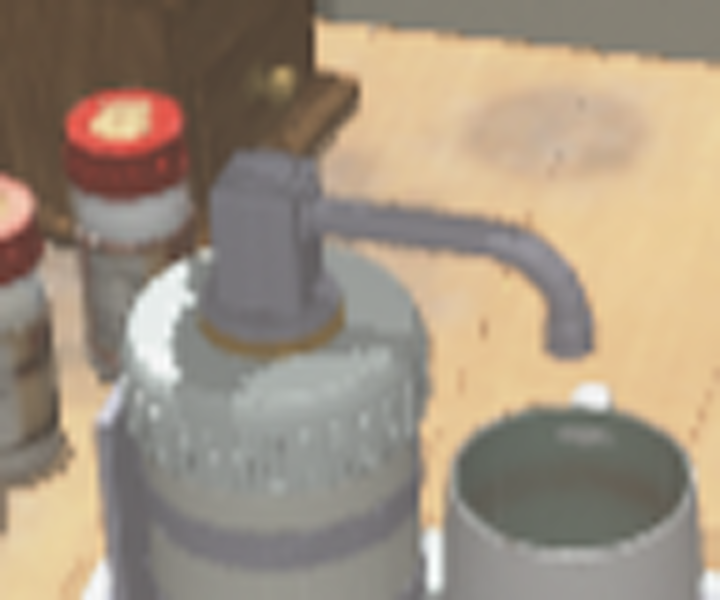

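The spout stands upright and free. Its outlet end is at crop (568,348), against (572,344) predicted for straight to the front, so it is within about 2°. The mug, jar and tin have not been touched, and the gripper is clear.

```bash
python3 -c "
from cell import sign_off
print(sign_off())"
```

```text
the job is handed in; nothing more can be done
None
```

I screwed the spout down onto its seal, left it pointing within about 2° of straight out over the drip tray, and handed the job in; the seal squeeze after release was not measured, and no verdict came back.

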